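# Press the spring-backed board test plate to its mark

## Task

On the silver test jig, press the orange corner pad of the spring-backed plate down with the fingertips until the red pointer stands over the blue tab on the scale, keep it there for about one second, then let the plate spring fully back up. Do not press so far that the pointer runs past the tab, do not shift the tab, and leave all the loose things lying around where they are; nothing is to be gripped or lifted.

Things in the scene. Friction and masses are not known exactly. Their poses are not given: they have to be found in the camera images.
- jig: Fixed test jig: silver base 230 x 290 mm, top 16 mm above the table, a grey 130 mm square plate set corner-wise over it on a level hinge line 58 mm up, and a yellow scale bar on two posts. Origin on the table under the hinge line's middle; z up; y along the hinge line towards the scale; -x towards the orange pad. Base spans x -115 to 115, y -115 to 175 mm.
- pad_top (a point): Centre of the top of the orange round pad (36 mm across, 10 mm thick) on the plate's corner, 78 mm in the jig's -x direction from the hinge line: where to press. 72 mm above the table at rest; it sinks about 78 mm per rad of tilt (0.5 mm for 1 mm of pointer travel). It takes about 3 N to start it, 11 N at 0.25 rad; nothing blocks it before the stop at 0.36 rad, which is too far.
- tilt_plate (a joint): Tilt of the spring-backed plate in rad: 0 at rest against its upper stop, growing as the orange pad is pressed, at most 0.36. The spring (2.5 N m per rad, with 0.25 N m preload) brings it back to 0 once let go.
- pointer_tip (a point): Tip of the red needle (7 mm thick) on top of a black mast that is fixed to the plate at the jig's y = 128 mm. Tip at y = 152 mm, 160 mm above the hinge line; at rest at x = 0, 218 mm above the table. Pressing the pad swings it in the jig's -x direction by 160 mm x sin(tilt); it sinks under 11 mm and passes above the scale freely.
- mark (a point): Middle of the blue tab's top, in line with the needle's tip, 206 mm above the table; axes parallel to the jig's. Tab 12 mm wide along the yellow scale bar (110 mm long), sticking out to y = 186 mm, 18 to 38 mm in the jig's -x direction from the pointer's rest place. The pointer is at the mark when both have the same jig x. The tab can slide: keep off.
- paste_jar: Loose small jar, 32 mm across, 36 mm tall, with a white lid, standing upright on the jig's base plate at its -x, -y corner, at least 70 mm from the pad's centre. Origin at the centre of its underside. Leave alone.
- gear_motor: Loose steel gear motor about 95 mm long, 32 mm wide, 30 mm high, lying on the table on the jig's -y side. Origin below its middle, on the table. Leave alone.
- solder_spool: Loose green spool, 54 mm across, 40 mm tall, standing on the table beyond the jig. Origin at the centre of its underside. Leave alone.
- screwdriver: Loose screwdriver lying on the table to the robot's right of the jig, origin at its middle on the table. Leave alone.
- cleaner_bottle: Loose clear bottle, 56 mm across, 150 mm tall, standing to the left. Origin at the centre of its underside. Leave alone.
- pen_cup: Loose white empty cup, 72 mm across, 95 mm tall, standing to the right. Origin at the centre of its underside. Leave alone.
- multimeter: Loose red multimeter 170 x 85 x 34 mm (dial up to 47 mm), lying on the table to the left of the jig. Origin under its middle. Leave alone.

How it is judged:
On the way:
1. the fingertips press the orange pad and keep the pointer over the blue tab (tip within 6 mm of its middle along the scale) for 0.7 s (x of pointer_tip in the frame of mark between -0.006 and 0.006 m and contact force between the fingers and tilt_plate_c0 above 1 N), for 0.7 s.
At the end, for the whole second after the job is handed in: The plate is back up (tilt below 0.03 rad), the blue tab is within 5 mm of where it was, and every loose thing stands within 20 mm of its starting place, at rest (value of joint tilt_plate below 0.03 rad and distance of mark from where it was at the start of the episode below 0.005 m and distance of each of paste_jar, gear_motor, solder_spool, screwdriver, cleaner_bottle, pen_cup, multimeter from where it was at the start of the episode below 0.02 m and linear speed of each of paste_jar, gear_motor, solder_spool, screwdriver, cleaner_bottle, pen_cup, multimeter below 0.03 m/s); the robot touches nothing.
It fails at once if the pointer was pressed past the blue tab (more than 13 mm beyond its middle) (x of pointer_tip in the frame of mark below -0.013 m).
It fails at once if the blue tab was shifted by more than 5 mm (distance of mark from where it was at the start of the episode above 0.005 m).
It fails at once if a loose thing was lifted, carried or knocked away (more than 20 mm) (distance of any of paste_jar, gear_motor, solder_spool, screwdriver, cleaner_bottle, pen_cup, multimeter from where it was at the start of the episode above 0.02 m).
It also fails if it takes over 35 s, if anything falls off the work surface, if the arm or the gripper's body presses on something with over 40 N, if the wrist force passes 120 N, or if a joint passes its speed limit or range.

## Robot

A 6-joint arm with a two-finger parallel gripper is mounted at the origin on the work surface. World frame = base frame: x ahead of the robot, y to its left, z up, the work surface at z = 0. Lengths are in m, angles in rad, forces in N, time in s.
With the tool pointing down it reaches from about 0.275 to 0.775 m from the base axis. Payload 14.6 kg.
Tool frame: the origin (TCP) lies at the very end of the fingers, on their centre line; the grasp point (between the pads) lies 19 mm behind it (robot.hold_point_z is the distance from the TCP to the grasp point, in m); z points along the fingers, y is the line along which they close (so a half turn about z gives the same grasp; the last joint's range is limited). The gripper opens to 85 mm and grips with 20 to 120 N. Pads are 22 mm wide; open, the fingers measure 114 mm over their backs; the gripper's body (76 mm by 85 mm) begins 54 mm behind the grasp point. The pads swing forward as they close: fully open they stand 13 mm farther back than shut.
Start: joints at [-1.34, 0.263, -0.048, 1.259, 0, 1.415], TCP at [0.198, -0.486, 0.231] pointing down, gripper open.
Joint ranges: [-2.65, 2.65], [-0.89, 1.7], [-1.18, 1.37], [-2.13, 2.11], [-1.35, 1.29], [-3.14, 3.14]. Speed limits (rad/s): [1.89, 1.89, 2.57, 2.79, 3.14, 3.14].

## Interface

Orientations are given as a unit quaternion [x, y, z, w].
In Python, from rig import robot gives the robot as it stands. Calls block until the motion is done:
- robot.move_pose(position, orientation): joint-space move of the TCP to a pose.
- robot.movel(position, attitude=None, max_speed=0.15): straight line of the TCP; attitude=None keeps the orientation; max_speed is the mean speed in m/s.
- robot.movej(angles): joint-space move.
- robot.set_gripper(opening, newtons=None): finger opening in m; newtons is the grip in N (None keeps the last); returns when the fingers have stopped.
- robot.hold(seconds).
- robot.solve_ik(position, orientation): joint angles nearest the present ones, or None.
- robot.get_state(): the state.
- robot.read_camera(name): name is "scene" or "top"; returns a dict with "img" (480x640x3 uint8, red, green, blue), "z_map" (480x640 float32, m along the optical axis (not along the pixel's ray), 0 where there is no reading), "camera_matrix" (3x3 intrinsics, pixels), "world_to_cam" (4x4, takes a point from world to camera coordinates). Camera axes: x right, y down, z forward; pixel columns grow to the right and rows downward; lengths in m; the calibration is good to about 2 mm. A picture is of the moment at which its call begins.
A pose or a line that the arm cannot do raises robot.Unreachable and nothing moves.
- robot.finish_job(): hands the job in; it is judged then, once.
Trained networks look in the newest picture that a camera, given by its name, has taken for a name from the list of things; names that differ only in an ending like _2 or _b are one class to them, and where a whole thing is asked for, a point or a joint stands for the part that bears it (a point fixed in the world has none). Each returns a list of dicts, best first, with "confidence" (0 to 1); they miss things now and then, are a little off and sometimes report something else, mostly with a low value. They report only what shows in the picture. A call takes as long as a camera call.
- robot.regions_of(thing, camera): "pixels" (480x640 bool, what is visible of it) and "extent" ([left, top, right, bottom] in pixels, round what is visible of it).
- robot.pinpoint(thing, camera): "at" ([column, row] in pixels: a listed point, or the origin of a listed thing).
The state is a dict: "clock": time; "joints": joint angles; "qvel": joint speeds; "joint_efforts": joint torques, N m; "eef_pos": TCP position; "tool_rot": TCP orientation; "contact_force": force on the tool from outside, world axes, zero at the start; "torque": the same for the moment, N m; "width": finger opening in m; "gripper_force": force on a finger pad.
Only numpy, scipy, OpenCV 4.12 (cv2) and the standard library are available. Lean on these libraries where they do the work, as an engineer would, in place of code of your own. Each camera call takes 0.05 s, during which the arm holds its last target. There are 200 camera calls.

## Working session

There is one attempt and no reset: what is moved stays moved. The work goes in short steps, each a Python script; the robot and the scene stay as the last script left them, time stands still between calls to the robot, and variables do not carry over. Pictures are saved under pics/ and viewed, at most 10 in all, crops included, and the job is handed in when it is done.

```bash
mkdir -p pics
cat > h.py <<'E'
import numpy as np, cv2
from rig import robot
def ray(c,px):
    K=c["camera_matrix"];T=np.linalg.inv(c["world_to_cam"])
    d=T[:3,:3]@np.linalg.inv(K)@np.array([px[0],px[1],1.]);return T[:3,3],d
def at_z(c,px,z):
    o,d=ray(c,px);return o+d*(z-o[2])/d[2]
def depth_pt(c,px):
    u,v=int(round(px[0])),int(round(px[1]));p=c["z_map"][v-1:v+2,u-1:u+2];p=p[p>0]
    if not len(p): return None
    o,d=ray(c,px);return o+d*np.median(p)
E
python3 - <<'E'
from h import *
np.set_printoptions(precision=4,suppress=True)
Z=dict(jig=0,pad_top=.072,pointer_tip=.218,mark=.206,paste_jar=.016,gear_motor=0,solder_spool=0,cleaner_bottle=0,pen_cup=0,multimeter=0)
for n in("scene","top"):
    c=robot.read_camera(n);cv2.imwrite(f"pics/{n}0.png",c["img"][:,:,::-1])
    print(n,np.linalg.inv(c["world_to_cam"])[:3,3])
    for t,z in Z.items():
        for r in robot.pinpoint(t,n)[:2]: print(t,np.array(r["at"]),round(r["confidence"],2),at_z(c,r["at"],z),depth_pt(c,r["at"]))
E
```

```text
scene [1.4767 0.4596 0.9327]
jig [370.6 286.6] 0.79 [0.5341 0.1081 0.    ] [0.597  0.1315 0.0622]
pad_top [391.7 254.1] 0.6 [0.466  0.1312 0.072 ] [0.4625 0.1301 0.069 ]
pointer_tip [418.4 258.7] 0.93 [0.6227 0.2428 0.218 ] [0.6066 0.2387 0.2046]
mark [423.3 257. ] 0.55 [0.5973 0.2464 0.206 ] [0.5941 0.2456 0.2034]
paste_jar [378.3 256.6] 0.57 [0.4292 0.082  0.016 ] [0.4842 0.1018 0.0641]
gear_motor [327.6 250.6] 0.58 [ 0.4599 -0.0606  0.    ] [ 0.4824 -0.0491  0.0206]
solder_spool [322.9 308.3] 0.95 [0.6664 0.0378 0.    ] [0.6984 0.0544 0.0367]
cleaner_bottle [482.2 348.3] 0.75 [0.5931 0.4199 0.    ] [0.6147 0.4209 0.0227]
pen_cup [183.9 237.8] 0.59 [ 0.6206 -0.4505  0.    ] [ 0.6403 -0.4296  0.0214]
pen_cup [325.2 251.2] 0.56 [ 0.4657 -0.0652  0.    ] [ 0.4878 -0.0537  0.0204]
multimeter [499.3 301.1] 0.91 [0.4166 0.4163 0.    ] [0.5886 0.4234 0.1513]
multimeter [185.9 239.1] 0.73 [ 0.6224 -0.4414 -0.    ] [ 0.6378 -0.4253  0.0168]
top [ 0.5202 -0.0076  1.0913]
jig [270.5 255.6] 0.8 [0.5414 0.0999 0.    ] [0.5401 0.0933 0.0672]
jig [332.8 285.4] 0.7 [ 0.4734 -0.0532  0.    ] [ 0.47
[... 164 characters left out ...]
-0.0001]
pointer_tip [137.1 303.7] 0.19 [0.438  0.3314 0.218 ] [0.4209 0.402  0.036 ]
mark [184.4 219.7] 0.63 [0.6037 0.2521 0.206 ] [0.6043 0.2538 0.2003]
paste_jar [278.3 304.9] 0.55 [0.4247 0.0758 0.016 ] [0.4278 0.0731 0.0514]
gear_motor [333.3 287.2] 0.73 [ 0.4691 -0.0545  0.    ] [ 0.4703 -0.0533  0.0267]
solder_spool [299.  203.4] 0.68 [0.671  0.0345 0.    ] [0.6654 0.033  0.0403]
cleaner_bottle [137.8 230.2] 0.79 [0.5945 0.4242 0.    ] [0.589  0.3927 0.0795]
pen_cup [493.7 232.7] 0.93 [ 0.612  -0.4444  0.    ] [ 0.6053 -0.4127  0.0792]
multimeter [136.7 303.3] 0.59 [0.4184 0.417  0.    ] [0.4218 0.4029 0.0362]
multimeter [189.6 211.1] 0.3 [0.6446 0.3009 0.    ] [0.6194 0.2384 0.221 ]
```

View pics/scene0.png

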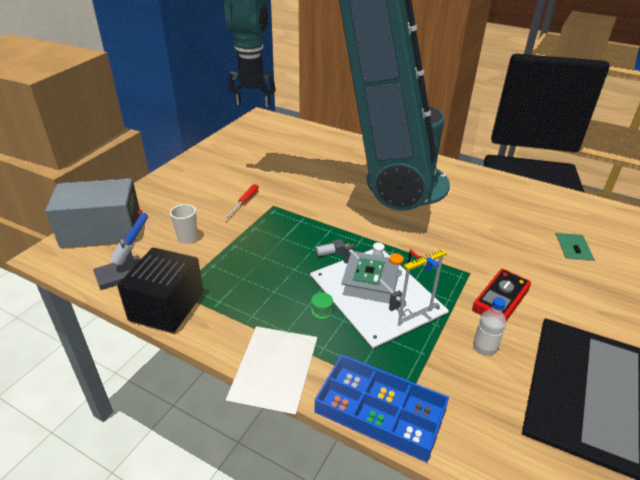

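View pics/top0.png

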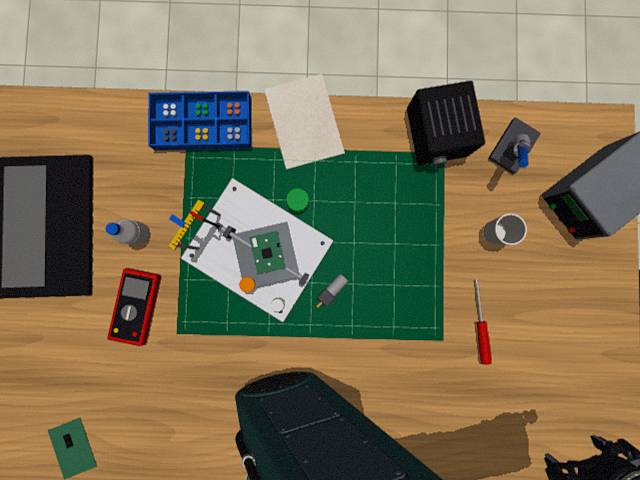

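The views show the jig left of centre, with the orange pad at about (247,285) in the top picture, the red needle at (195,211), the blue tab at (176,219) and the jar at (278,305). The pad-to-tip distance comes out at 171.7 mm against the 170.8 mm expected. Next I refine with colour masks and approach.

```bash
cat >> h.py <<'E'
def blob(c,name,win):
    x0,y0,x1,y1=win;h=cv2.cvtColor(c["img"],cv2.COLOR_RGB2HSV).astype(int);H,S,V=h[...,0],h[...,1],h[...,2]
    hm={"orange":(H>8)&(H<20),"red":(H<7)|(H>173),"blue":(H>100)&(H<130)}[name]
    m=np.zeros(H.shape,bool);m[y0:y1,x0:x1]=(hm&(S>130)&(V>60))[y0:y1,x0:x1]
    return np.argwhere(m)[:,::-1].astype(float)
E
python3 - <<'E'
from h import *
np.set_printoptions(precision=4,suppress=True)
c=robot.read_camera("top")
P=blob(c,"orange",(230,268,265,302));pad=at_z(c,P.mean(0),.072)
print("pad",len(P),P.mean(0),pad)
R=blob(c,"red",(165,195,225,240));B=blob(c,"blue",(155,200,200,240))
pr=np.array([at_z(c,p,.2145+.0035) for p in R]);pb=np.array([at_z(c,p,.206) for p in B])
print("red",len(R),pr.mean(0),"blue",len(B),pb.mean(0))
tip=at_z(c,robot.pinpoint("pointer_tip","top")[0]["at"],.218)
d=(tip-pad)[:2];yaw=np.arctan2(d[1],d[0])-np.arctan2(152,78)
for k in range(1):
    ex=np.array([np.cos(yaw),np.sin(yaw)]);ey=np.array([-ex[1],ex[0]]);o=pad[:2]+.078*ex
    print("yaw",yaw,"o",o)
    for n,q in(("red",pr),("blue",pb)):
        j=np.c_[(q[:,:2]-o)@ex,(q[:,:2]-o)@ey]*1000;print(n,j.mean(0),j.min(0),j.max(0))
print(robot.get_state()["tool_rot"])
x,y,w,h=160,190,130,120
cv2.imwrite("pics/crop1.png",cv2.resize(c["img"][y:y+h,x:x+w,::-1],None,fx=5,fy=5,interpolation=cv2.INTER_NEAREST))
E
```

```text
pad 188 [246.6755 284.2234] [0.4741 0.1443 0.072 ]
red 42 [0.6114 0.2258 0.218 ] blue 85 [0.6017 0.2664 0.206 ]
yaw -0.5019980366957766 o [0.5424 0.1067]
red [  3.2116 137.5495] [  0.0334 124.4318] [  6.3349 153.4449]
blue [-24.8928 168.4282] [-30.2324 152.743 ] [-19.0851 184.2159]
[ 0.9815  0.1917 -0.     -0.    ]
```

View pics/crop1.png

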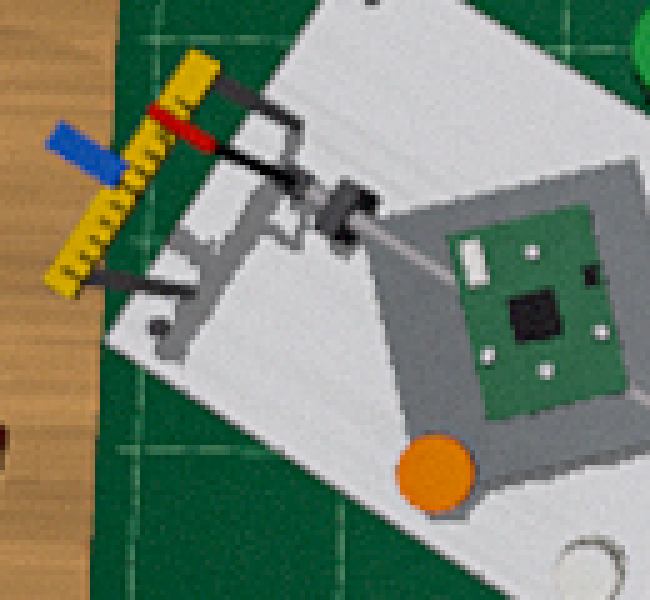

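The pad is at (0.474, 0.144). The pointer must travel about 28 mm (within the given 18 to 38), so the pad must sink about 14 mm. I close the gripper, go above the pad and approach.

```bash
cat >> h.py <<'E'
YAW=-0.52;EX=np.array([np.cos(YAW),np.sin(YAW)]);PAD=np.array([.4741,.1443])
def quat(psi): return [np.cos(psi/2),np.sin(psi/2),0.,0.]
def gap():
    "pointer minus mark along jig x, mm (about +28 at rest)"
    c=robot.read_camera("top")
    R=blob(c,"red",(165,195,225,250));B=blob(c,"blue",(155,200,200,240))
    if len(R)<15 or len(B)<30: return None,len(R),len(B)
    return 1000*(at_z(c,R.mean(0),.217)-at_z(c,B.mean(0),.206))[:2]@EX,len(R),len(B)
E
python3 - <<'E'
from h import *
np.set_printoptions(precision=4,suppress=True)
robot.set_gripper(0.0,20)
p=[*PAD,.23]
best=None
for psi in(YAW,YAW+np.pi):
    q=robot.solve_ik(p,quat(psi));print(psi,None if q is None else np.array(q))
    if q is not None and (best is None or abs(q[5])<abs(best[0])): best=(q[5],psi)
psi=best[1]
robot.move_pose(p,quat(psi));robot.movel([*PAD,.1],max_speed=.1)
s=robot.get_state();print(psi,s["clock"],np.array(s["eef_pos"]),s["width"],np.array(s["contact_force"]),gap())
for n in("top","scene"):
    c=robot.read_camera(n);cv2.imwrite(f"pics/{n}1.png",c["img"][:,:,::-1])
a=cv2.imread("pics/top1.png")[170:330,150:350];b=cv2.imread("pics/scene1.png")[170:330,300:500]
cv2.imwrite("pics/ab1.png",cv2.resize(np.hstack([a,b]),None,fx=2,fy=2))
E
```

```text
-0.52 [ 0.1309  0.2131 -0.1205  1.2372  0.     -2.4907]
2.621592653589793 [ 0.1309  0.2131 -0.1205  1.2372  0.      0.6509]
2.621592653589793 5.8583 [0.4744 0.1443 0.1004] -0.00016817230572781374 [-0.1427 -0.0734  0.4144] (np.float64(28.575788941025017), 43, 85)
```

View pics/ab1.png

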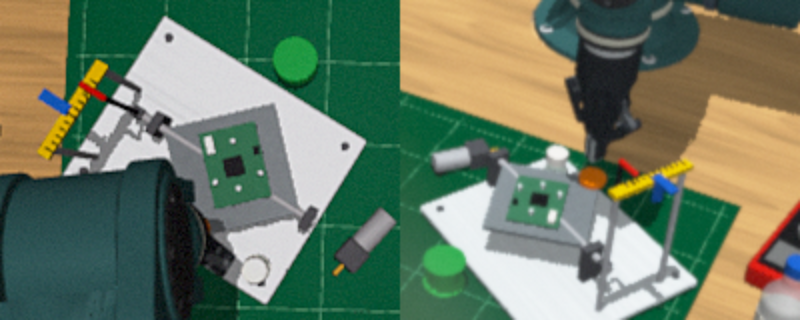

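The top half shows the needle and tab still clear of the arm. In the scene half the closed fingertips (595,158) are right above the orange pad (592,178). I now press in steps, with the camera gap and the force as feedback.

Run:
```python
from h import *
def show(z):
    s=robot.get_state();g=gap();f=s["contact_force"][2]
    print(round(z,4),round(s["eef_pos"][2],4),"F",round(f,1),"gap",g,"t",round(s["clock"],1));return g[0]
def go(z,v): robot.movel([*PAD,z],max_speed=v)
go(.076,.05);g=show(.076);z=.07
go(z,.03);g=show(z)
ok=False
for k in range(12):
    if g is None or g<-6: print("abort");break
    if abs(g)<1.2: ok=True;break
    z-=float(np.clip(g*.5*.7,-.003*1000,4))/1000
    go(z,.03);g=show(z)
if ok:
    robot.hold(.6);show(z);robot.hold(.6);show(z)
    c=robot.read_camera("top");cv2.imwrite("pics/top2.png",cv2.resize(c["img"][190:310,160:290,::-1],None,fx=5,fy=5))
```

```text
0.076 0.0759 F 0.5 gap (np.float64(28.535432214908003), 41, 85) t 6.6
0.07 0.0702 F 4.5 gap (np.float64(24.57748549145584), 46, 86) t 7.0
0.066 0.0661 F 6.8 gap (np.float64(15.623125907643749), 44, 86) t 7.4
0.062 0.0622 F 7.8 gap (np.float64(6.934618745726887), 42, 81) t 7.7
0.0596 0.0598 F 8.1 gap (np.float64(1.9402110390343967), 45, 76) t 8.0
0.0589 0.0592 F 9.2 gap (np.float64(0.244921683446222), 44, 77) t 8.3
0.0589 0.0592 F 9.8 gap (np.float64(0.31495840063238134), 43, 77) t 9.0
0.0589 0.0592 F 8.9 gap (np.float64(0.29525218527686015), 45, 76) t 9.6
```

View pics/top2.png

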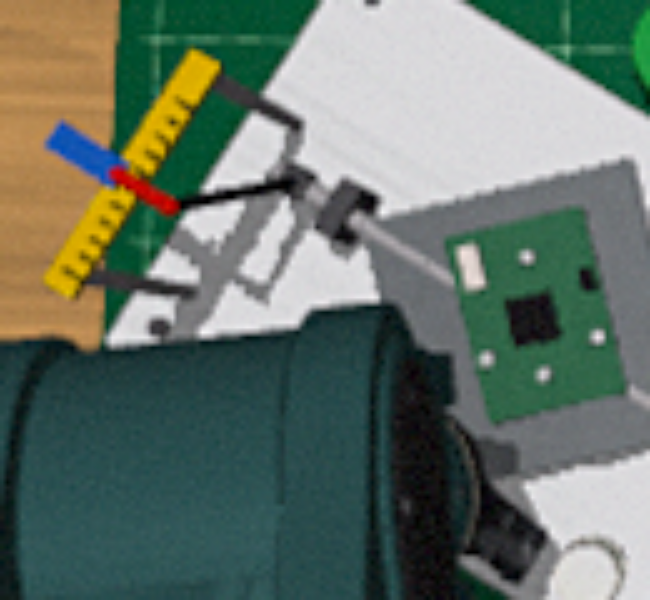

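The needle (145,190) is in line with the blue tab (85,155), its tip against the tab's inner end at (118,175), so the pointer stands on the mark. It has been held for over 1 s at about 9 N, so I release.

Run:
```python
from h import *
robot.hold(.3);print(gap())
robot.movel([*PAD,.09],max_speed=.04);robot.movel([*PAD,.2],max_speed=.12);robot.hold(.5)
s=robot.get_state();print(gap(),s["clock"],s["contact_force"])
c=robot.read_camera("top");B=blob(c,"blue",(155,200,200,240));print(at_z(c,B.mean(0),.206),len(B))
print(robot.finish_job())
```

```text
(np.float64(0.31885213713828975), 45, 77)
(np.float64(28.39633958100662), 39, 85) 12.55 [ 0.37170784 -0.66603831 -0.22680638]
[0.60165727 0.26637041 0.206     ] 85
the job is handed in; nothing more can be done
None
```

I pressed the pad until the pointer read within about 0.3 mm of the tab's middle and held it there for over 1 s at about 9 N. I then let the plate spring back: the pointer returned to its rest place and the tab did not move. The job was handed in at about 12.6 s; no verdict came back, and I did not re-measure the loose things at the end.

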